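Close up the telescopic dust extractor

ROBOT

A 6-joint arm with a two-finger parallel gripper is mounted at the origin on a cart in front of the work surface, level with it; the furniture and walls round the work are solid. World frame = base frame: x ahead of the robot, y to its left, z up, the work surface at z = 0. Lengths are in m, angles in rad, forces in N, time in s.
With the tool pointing down it reaches from about 0.35 to 0.775 m from the base axis. Payload 5.5 kg.
Tool frame: the origin (TCP) lies midway between the tips of the shut fingers; the grasp point (between the pads) lies grasp_offset behind it (grasp_offset is the distance from the TCP to the grasp point, in m); z points along the fingers, y is the line along which they close (so a half turn about z gives the same grasp; the last joint's range is limited). The gripper opens to 85 mm and grips with 20 to 120 N. Pads are 22 mm wide; open, the fingers measure 114 mm over their backs; the gripper's body (76 mm by 85 mm) begins 54 mm behind the grasp point. The pads swing forward as they close: fully open they stand 13 mm farther back than shut.
Start: joints at [1.204, 0.313, 0.046, 1.304, 0, 1.431], TCP at [0.129, 0.56, 0.231] pointing down, gripper open.
Joint ranges: [-2.76, 2.76], [-0.86, 1.69], [-1.03, 1.26], [-2.2, 2.34], [-1.47, 1.5], [-3.14, 3.14]. Speed limits (rad/s): [2.57, 2.57, 3.14, 3.14, 3.14, 3.14].

INTERFACE

Orientations are given as a unit quaternion [w, x, y, z].
In Python, from workcell import * gives the robot as it stands.
- The arm moves only by the tool step_arm, never from a script. Its argument "deltas" is a list of rows, each a list of 7 numbers: the shift along the world's x, y, z in mm, then the turn, a rotation vector about the world's x, y, z in degrees, then the gripper's target within -1 to 1 (fully open at 1, half-way at 0, shut at -1). A call has 1 to 5 rows; each row shifts and turns the commanded pose from where the row before left it; what a row does not reach is not made up. A row lasts 1/10 s, in which the tool goes at most 50 mm and 8.59 degrees, less where a joint would pass 70% of its speed; a pose out of reach is approached as far as the arm can. A call is refused whole if a number of a shift passes 50 or a number of a turn 8.59, either way. A call with a gripper value outside its range is refused whole. The fingers move at their own pace and stop on an object; "newtons" is the grip in N (left out, the last holds). Time passes only in rows, so rows that do not move let the fingers close. It gives the time, the measured TCP pose, the force, the opening and the grip force at its end, in the units of the state.
- get_state(): the state, without advancing time (a new reading comes with each control period).
- read_camera(name): name is "scene" or "top"; returns a dict with "image" (384x512x3 uint8, red, green, blue), "z_map" (384x512 float32, m along the optical axis (not along the pixel's ray), 0 where there is no reading), "K" (3x3 intrinsics, pixels), "world_from_camera" (4x4, takes a point from camera to world coordinates). Camera axes: x right, y down, z forward; pixel columns grow to the right and rows downward; lengths in m; the calibration is good to about 2 mm. A picture is of the moment at which its call begins.
- hand_in(): hands the job in; it is judged then, once.
The state is a dict: "clock": time; "joint_pos": joint angles; "qvel": joint speeds; "tau": joint torques, N m; "tcp_pos": TCP position; "orientation": TCP orientation; "wrist_force": force on the tool from outside, world axes, zero at the start; "ft_torque": the same for the moment, N m; "finger_gap": finger opening in m; "grip_force": force on a finger pad.
Only numpy, scipy, OpenCV 4.12 (cv2) and the standard library are available. Lean on these libraries where they do the work, as an engineer would, in place of code of your own. Each camera call takes 0.05 s, during which the arm holds its last target. There are 200 camera calls.

TASK

Close up the telescopic dust-extractor nozzle on the bench. Lift the stop bar with the red grip straight up out of its two open brackets, keeping it level, and stand it upright on its end plates on clear bench top, off the extractor's base. Then push the tubes fully home along their slanting axis, innermost first: the blue-capped inner tube right into the middle tube, then the middle tube right into the fixed outer tube; leave the brass weight, the oil vial and the brown tin standing where they are.

Things in the scene. Friction and masses are not known exactly. Their poses are not given: they have to be found in the camera images.
- stand: Dust extractor fixed to bench: dark base plate 200 x 200 x 12 mm (x -110 to 90, y +-100 mm), grey motor box, black ball, three telescoping tubes leaning 35 deg from vertical towards its own -x (robot's side), two posts at x -54, y +-75 mm. z is up, origin on the bench. Tube axis: through (30, 0, 35) mm, direction (-0.574, 0, 0.819) in its frame. Outer tube 58, its collar 66 mm wide.
- slot_left (a point): Middle of the floor of the open-topped aluminium U bracket on the post at the stand's +y, 198.5 mm above the bench; slot 18 mm wide, 25 mm deep. Axes as the stand's.
- slot_right (a point): The same for the U bracket at the stand's -y.
- stop_bar: Loose stop bar, 0.14-0.28 kg: steel bar 12 x 12 mm along its y, a dark plate on each end (40 mm in x, 36 high), 190 mm over all, red upright grip in the middle. Origin: bar centre; z up the grip. It starts in both brackets (axes as the stand's, origin 204.5 mm up), across the inner tube under the blue cap, and blocks the cap. It must rise 25 mm to clear them. Stood on the bench, origin 18 mm up.
- bar_grip (a point): Point inside the red grip, 60 mm above the bar's centre; the grip is 12 mm thick in the bar's x, 26 mm wide in its y, and reaches from 6 to 80 mm above the bar's centre. Axes as the bar's.
- cap_face (a point): Centre of the flat outer face of the inner tube's blue cap, 56 mm in diameter, 14 mm thick: the place to push. z points out along the tube axis (35 deg from vertical, to the robot's side), y is the stand's y. Inner tube 36 mm in diameter. With both tubes home this point is 129 mm up the axis from the stand's point (30, 0, 35) mm.
- middle_collar (a point): Centre of the upper end of the middle tube's black collar, 54 mm in diameter, 10 mm thick; the middle tube is 48 mm in diameter. z as the cap's.
- inner_tube (a joint): How far the inner tube (with the blue cap) stands out of the middle tube, m: 0 fully home (cap on the middle collar), at most 0.07. It slides with about 3 N and stays where it is left. Pushed home, it hands the push on to the middle tube. Fully drawn out, the cap's highest edge is 265 mm above the bench, higher than the brackets.
- middle_tube (a joint): How far the middle tube stands out of the outer tube, m: 0 fully home (collar on collar), at most 0.06. It carries the inner tube with it, slides with about 9 N and stays where it is left.
- brass_weight: Bystander: brass weight, 32 mm in diameter, 30 mm high, origin at the centre of its underside.
- oil_vial: Bystander: small square oil vial with grey cap, 30 x 34 mm, 64 mm high, origin at the centre of its underside.
- brown_tin: Bystander: open brown tin, 74 mm in diameter, 48 mm high, origin at the centre of its underside.
- lamp_rim (a point): Rearmost point of the round grey head, about 230 mm across, of the fixed magnifier lamp which hangs over the bench's front (world x 200 to 425, y -20 to 210, z 140 to 310 mm); its arm rises from there to the bench's rear along y = 30 mm (z 300 mm at x 400, 500 mm at x 740). Do not run into it. The bench top ends at world y = 448 mm (left) and x = 252 mm (front).

How it is judged:
By the outcome, as a careful person would: the job done as asked, in the order asked, and still so for the second after the job is handed in, with the robot touching nothing.
It also fails if it takes over 48 s, if anything falls off the work surface, if the arm or the gripper's body presses on something with over 40 N, if the wrist force passes 120 N, or if a joint passes its speed limit or range.

## Working session

There is one attempt and no reset: what is moved stays moved. The work goes in short steps, Python scripts to look and compute and a tool call to move; the robot and the scene stay as the last step left them, time stands still between calls to the robot, and variables do not carry over. Pictures are saved under pics/ and viewed, at most 10 in all, crops included, and the job is handed in when it is done.

Besides the shell and the picture viewer there is one more tool, called after "Request:" as a command line: name --pt "numbers of a row" for each row, then --argument value for the rest. step_arm: Moves the arm, as the interface text tells. Its arguments: {"type":"object","properties":{"deltas":{"type":"array","items":{"type":"array","items":{"type":"number"}}},"newtons":{"type":"number"}},"required":["deltas"]}

```bash
mkdir -p pics; cat > h.py <<'E'
from workcell import *
import numpy as np, cv2
def shot(n,f):
    d=read_camera(n); cv2.imwrite('pics/'+f,d['image'][:,:,::-1]); np.savez(f'{n}.npz',**d); return d
def pts(d):
    z=d['z_map'];K=d['K'];v,u=np.mgrid[:z.shape[0],:z.shape[1]]
    P=np.stack([(u-K[0,2])/K[0,0]*z,(v-K[1,2])/K[1,1]*z,z,np.ones_like(z)],-1)
    return (P@d['world_from_camera'].T)[...,:3]
E
python3 - <<'E'
from h import *
a=shot('scene','s1.png');b=shot('top','t1.png')
s=get_state();print(s)
for d in(a,b):print(d['K'],d['world_from_camera'].round(3),(d['z_map']>0).mean())
E
ls
```

```text
{'clock': 0.1, 'joint_pos': array([1.20438386e+00, 3.13929989e-01, 4.50945623e-02, 1.30360415e+00,
       2.37419697e-05, 1.43120712e+00]), 'qvel': array([-1.24390603e-03,  5.03709382e-05,  2.32358337e-03, -6.08338531e-04,
       -3.62515498e-04, -3.01270125e-04]), 'tau': array([ 3.35771358e-03, -4.81727278e+01,  2.99243331e+01,  1.27773741e-02,
       -1.08076244e-04,  5.35677401e-06]), 'tcp_pos': array([0.12913963, 0.55984374, 0.23049618]), 'orientation': array([-2.17154401e-04,  1.13168635e-01,  9.93575455e-01, -7.92497860e-04]), 'wrist_force': array([0.06318997, 0.3745378 , 0.39987397]), 'ft_torque': array([-0.03323652,  0.03232252, -0.00613316]), 'grip_force': 0.0, 'finger_gap': 0.08545860333409361}
[[401.49376418   0.         250.73983682]
 [  0.         401.49376418 187.22844801]
 [  0.           0.           1.        ]] [[ 0.912 -0.254  0.324  0.321]
 [-0.411 -0.579  0.704 -0.416]
 [ 0.009 -0.775 -0.632  0.718]
 [ 0.     0.     0.     1.   ]] 0.9959767659505209
[[372.73212171   0.         248.05103729]
 [  0.         372.73212171 193.85559887]
 [  0.           0.           1.        ]] [[-0.148 -0.968  0.202  0.407]
 [-0.989  0.144 -0.032  0.215]
 [ 0.002 -0.204 -0.979  1.118]
 [ 0.     0.     0.     1.   ]] 0.996063232421875
h.py
pics
scene.npz
top.npz
```

View pics/s1.png

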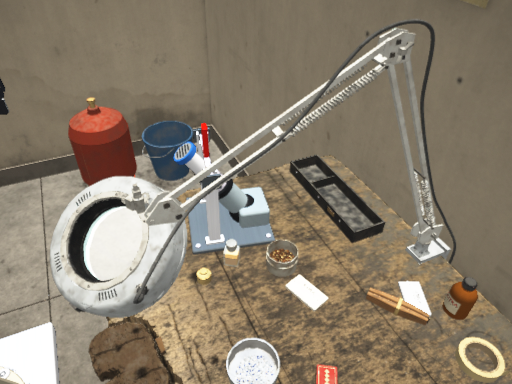

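View pics/t1.png

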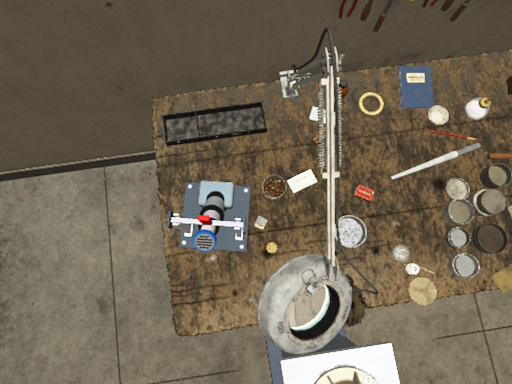

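The scene view shows the stand at about (225,205), the red grip at (205,135) and the blue cap at (185,152). The vial is at (232,248), the weight at (204,273) and the tin at (283,257). The top view shows the base plate around (215,215), the grip at (205,219) and the bar plates at (175,220) and (240,224). The cap is at (206,240), the vial at (261,222), the weight at (272,247) and the tin at (275,187).

```bash
cat >> h.py <<'E'
def proj(d,p):
    q=np.linalg.inv(d['world_from_camera'])@np.append(p,1); return (d['K']@q[:3]/q[2])[:2]
def masks(d):
    P=pts(d);h=cv2.cvtColor(d['image'],cv2.COLOR_RGB2HSV).astype(int);H,S,V=h[...,0],h[...,1],h[...,2]
    return P,H,S,V
E
python3 - <<'E'
from h import *
for n in('top','scene'):
    d=dict(np.load(n+'.npz'));P,H,S,V=masks(d);print(n,'tcp',proj(d,get_state()['tcp_pos']).round())
    roi=(P[...,0]>.25)&(P[...,0]<.75)&(P[...,1]>.1)&(P[...,1]<.5)
    red=roi&((H<6)|(H>174))&(S>170)&(V>90)&(P[...,2]>.15)
    print('red',red.sum(),P[red].mean(0).round(4),P[red].min(0).round(3),P[red].max(0).round(3))
    bl=roi&(H>100)&(H<118)&(S>150)&(P[...,2]>.12)
    print('blue',bl.sum(),P[bl].mean(0).round(4),P[bl].min(0).round(3),P[bl].max(0).round(3))
    # base plate at z~12mm
    pl=roi&(abs(P[...,2]-.012)<.006)&(H>95)&(H<125)&(S>40)
    m=cv2.morphologyEx(pl.astype(np.uint8),cv2.MORPH_OPEN,np.ones((3,3)))
    q=P[m>0][:,:2].astype(np.float32); r=cv2.minAreaRect(q); print('plate',len(q),r,cv2.boxPoints(r).round(4).tolist())
    # end plates / bar : z .19-.23
    br=roi&(P[...,2]>.185)&(P[...,2]<.235)&~red&~bl
    print('bar',br.sum(),cv2.minAreaRect(P[br][:,:2].astype(np.float32)))
    # bystanders
    by=((P[...,2]>.022)&(P[...,2]<.12)&roi).astype(np.uint8)
    k,l,st,c=cv2.connectedComponentsWithStats(by)
    for i in range(1,k):
        if st[i,4]>25: print(' obj',c[i].round(),st[i,4],P[l==i].min(0).round(3),P[l==i].max(0).round(3))
E
```

```text
top tcp [108. 426.]
red 90 [0.536  0.294  0.2796] [0.407 0.215 0.214] [0.549 0.316 1.118]
blue 115 [0.5023 0.3012 0.2326] [0.471 0.279 0.211] [0.52  0.332 0.243]
plate 1155 ((0.5819114446640015, 0.2867611050605774), (0.192156583070755, 0.19071738421916962), 77.76287841796875) [[0.4684000015258789, 0.21310000121593475], [0.654699981212616, 0.17270000278949738], [0.6955000162124634, 0.36039999127388], [0.5091000199317932, 0.4009000062942505]]
bar 1282 ((0.43096375465393066, 0.21941742300987244), (0.4299517571926117, 0.1557646095752716), 34.6414680480957)
 obj [268. 189.] 114 [0.605 0.1   0.022] [0.675 0.136 0.054]
 obj [271. 185.] 32 [0.631 0.101 0.022] [0.668 0.119 0.033]
 obj [217. 194.] 901 [0.573 0.217 0.023] [0.686 0.326 0.12 ]
 obj [261. 222.] 125 [0.521 0.136 0.023] [0.559 0.173 0.067]
 obj [187. 228.] 61 [0.541 0.358 0.024] [0.567 0.375 0.12 ]
 obj [272. 247.] 41 [0.452 0.121 0.022] [0.481 0.146 0.034]
scene tcp [  1. 128.]
red 169 [0.535  0.2859 0.2557] [0.53  0.279 0.214] [0.57  0.379 0.285]
blue 163 [0.4917 0.2872 0.2247] [0.466 0.277 0.205] [0.517 0.321 0.241]
plate 1576 ((0.5765638947486877, 0.2708403468132019), (0.16391435265541077, 0.19323937594890594), 77.67196655273438) [[0.46470001339912415, 0.21140000224113464], [0.6535000205039978, 0.17010000348091125], [0.6884999871253967, 0.3303000032901764], [0.49970000982284546, 0.3714999854564667]]
bar 1786 ((0.44255828857421875, 0.20971156656742096), (0.43139228224754333, 0.14012561738491058), 42.32540512084961)
 obj [246. 205.] 1482 [0.548 0.217 0.022] [0.681 0.321 0.12 ]
 obj [213. 224.] 381 [0.505 0.211 0.022] [0.533 0.229 0.119]
 obj [231. 250.] 292 [0.517 0.134 0.022] [0.556 0.173 0.065]
 obj [279. 248.] 330 [0.6   0.1   0.022] [0.671 0.135 0.051]
 obj [203. 271.] 48 [0.454 0.125 0.025] [0.471 0.144 0.032]
```

```bash
python3 - <<'E'
import workcell; print([k for k in dir(workcell) if k[0]!='_']); print(getattr(workcell,'grasp_offset',None))
from h import *
o=np.array([.5917,.2847]);a=np.radians(-12.25);X=np.array([np.cos(a),np.sin(a)]);Y=np.array([-X[1],X[0]])
for n in('top','scene'):
    d=dict(np.load(n+'.npz'));P,H,S,V=masks(d)
    L=np.stack([(P[...,:2]-o)@X,(P[...,:2]-o)@Y,P[...,2]],-1)*1000
    near=(abs(L[...,0]+54)<40)&(abs(L[...,1])<40)
    red=near&((H<8)|(H>172))&(S>140)&(L[...,2]>235)&(L[...,2]<300)
    t=red&(L[...,2]>278)
    print(n,'red',red.sum(),np.percentile(L[red],[2,50,98],axis=0).round(1).tolist(),'top',t.sum(),L[t].mean(0).round(1) if t.any() else '')
    bl=(abs(L[...,1])<40)&(L[...,0]<-60)&(H>98)&(H<120)&(S>120)&(L[...,2]>150)&(L[...,2]<290)
    s=((L-[30,0,35])@np.array([-.574,0,.819]))
    print('blue',bl.sum(),np.percentile(L[bl],[1,50,99],axis=0).round(1).tolist(),'s',np.percentile(s[bl],[5,50,90,99]).round(1))
    pl=(abs(abs(L[...,1])-92)<12)&(L[...,2]>180)&(L[...,2]<230)&(abs(L[...,0]+54)<30)
    for g in(1,-1):
        q=L[pl&(L[...,1]*g>0)]; print('end',g,len(q),np.percentile(q,[3,50,97],axis=0).round(1).tolist())
E
```

```text
['MotionError', 'get_state', 'grasp_offset', 'hand_in', 'read_camera']
0.0187
top red 85 [[-58.5, -14.0, 240.1], [-55.3, -1.9, 282.9], [-47.8, 11.2, 286.8]] top 58 [-53.4  -1.2 283.6]
blue 135 [[-123.5, -26.2, 209.5], [-87.0, -4.4, 234.5], [-76.3, 25.5, 242.0]] s [226.2 231.5 234.  235.3]
end 1 97 [[-71.0, 80.6, 191.3], [-53.5, 88.2, 215.1], [-33.9, 93.2, 223.8]]
end -1 82 [[-72.6, -96.1, 192.6], [-54.7, -90.9, 220.2], [-35.4, -80.7, 225.1]]
scene red 132 [[-61.8, -16.3, 236.2], [-56.2, -12.7, 268.2], [-50.5, 6.5, 284.1]] top 43 [-56.1  -5.4 282.4]
blue 180 [[-127.1, -29.3, 206.6], [-96.0, -22.4, 225.5], [-77.7, 23.4, 240.4]] s [222.5 230.  233.8 234.9]
end 1 97 [[-74.9, 84.0, 188.3], [-62.5, 88.2, 210.5], [-36.4, 92.7, 222.1]]
end -1 165 [[-75.3, -97.6, 190.8], [-58.5, -95.7, 212.6], [-38.7, -83.7, 222.1]]
```

Request:
step_arm --pt "0 0 45 0 0 0.7 1" --pt "0 0 45 0 0 0 1" --pt "34 -22 0 0 0 0 1" --pt "34 -22 0 0 0 0 1" --pt "34 -22 0 0 0 0 1" --newtons 60

```text
clock: 0.6
tcp_pos: [0.232, 0.4937, 0.3213]
orientation: [0.0, 0.106, 0.994, 0.0]
wrist_force: [-0.1, 1.9, -0.2]
finger_gap: 0.0853
grip_force: 0.0
```

```bash
python3 -c "
from h import *
s=get_state();print(s['joint_pos'].round(4),s['tcp_pos'].round(4),s['orientation'].round(4))"
```

```text
[ 9.8440e-01  2.4760e-01  1.7590e-01  1.4989e+00 -1.0000e-04  1.1976e+00] [0.232  0.4937 0.3213] [1.000e-04 1.064e-01 9.943e-01 1.000e-04]
```

Request:
step_arm --pt "34 -22 0 0 0 0 1" --pt "34 -22 0 0 0 0 1" --pt "34 -22 0 0 0 0 1" --pt "34 -22 0 0 0 0 1" --pt "0 0 0 0 0 0 1"

```text
clock: 1.1
tcp_pos: [0.3709, 0.4038, 0.3204]
orientation: [0.0, 0.11, 0.994, -0.001]
wrist_force: [-0.5, 0.7, -0.6]
finger_gap: 0.0854
grip_force: 0.0
```

```bash
python3 -c "
from h import *
s=get_state();print(s['joint_pos'].round(4),s['tcp_pos'].round(4),s['orientation'].round(4))
shot('scene','s2.png')"
```

```text
[ 6.8210e-01  2.5410e-01  1.8210e-01  1.4996e+00 -1.3000e-03  9.0250e-01] [0.3709 0.4038 0.3204] [ 2.000e-04  1.100e-01  9.939e-01 -7.000e-04]
```

View pics/s2.png

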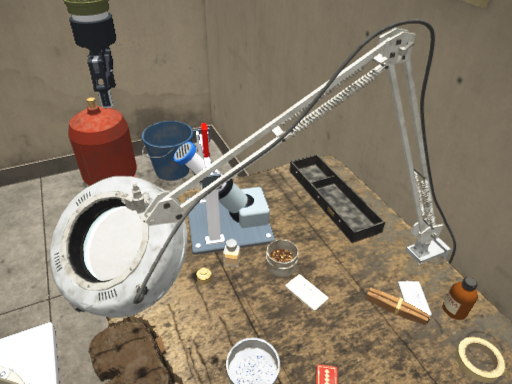

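The gripper hangs at about (100,75), well clear of the lamp, and the stand is unchanged.

Request:
step_arm --pt "34 -22 0 0 0 0.4 1" --pt "34 -22 0 0 0 0 1" --pt "34 -22 0 0 0 0 1" --pt "34 -22 0 0 0 0 1" --pt "30 -21 0 0 0 0 1"

```text
clock: 1.65
tcp_pos: [0.5337, 0.2974, 0.321]
orientation: [-0.0, 0.103, 0.995, 0.0]
wrist_force: [0.9, 0.9, 0.4]
finger_gap: 0.0851
grip_force: 0.0
```

Request:
step_arm --pt "0 0 0 0 0 0 0.3" --pt "0 0 0 0 0 0 0.3"

```text
clock: 1.85
tcp_pos: [0.533, 0.2975, 0.3206]
orientation: [-0.001, 0.104, 0.995, -0.0]
wrist_force: [0.0, 1.1, 0.8]
finger_gap: 0.0589
grip_force: 0.0
```

```bash
python3 - <<'E'
from h import *
s=get_state();print(s['joint_pos'].round(4),s['tcp_pos'].round(4),s['orientation'].round(4))
d=shot('scene','s3.png');e=shot('top','t3.png')
c=cv2.resize(d['image'][20:220,100:300],(400,400));f=cv2.resize(e['image'][150:300,140:290],(400,400))
cv2.imwrite('pics/c3.png',np.hstack([c,f])[:,:,::-1])
E
```

```text
[3.7740e-01 3.8630e-01 3.6720e-01 1.5534e+00 6.0000e-04 5.8560e-01] [0.533  0.2975 0.3206] [-9.000e-04  1.039e-01  9.946e-01 -1.000e-04]
```

View pics/c3.png

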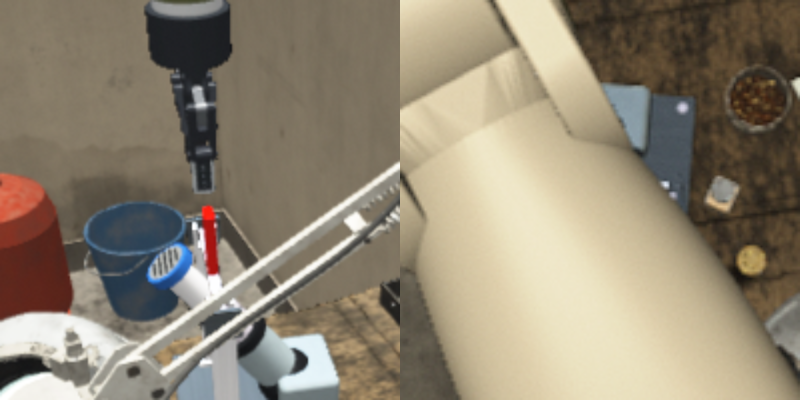

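The fingertips (crop 203,190) stand just above the red grip (208,210). The small remaining offset gets corrected on the way down.

Request:
step_arm --pt "5 -3 -15 0 0 0 0.3" --pt "0 0 -15 0 0 0 0.3" --pt "0 0 -15 0 0 0 0.3" --pt "0 0 -15 0 0 0 0.3" --pt "0 0 -14 0 0 0 0.3"

```text
clock: 2.45
tcp_pos: [0.5367, 0.2958, 0.2472]
orientation: [0.0, 0.102, 0.995, 0.0]
wrist_force: [-0.9, -0.2, 0.7]
finger_gap: 0.0557
grip_force: 0.0
```

Request:
step_arm --pt "0 0 0 0 0 0 -0.2" --pt "0 0 0 0 0 0 -0.5" --pt "0 0 0 0 0 0 -1" --pt "0 0 0 0 0 0 -1" --pt "0 0 0 0 0 0 -1" --newtons 60

```text
clock: 2.95
tcp_pos: [0.5385, 0.2946, 0.2481]
orientation: [0.0, 0.104, 0.995, 0.0]
wrist_force: [-0.3, 1.2, 2.2]
finger_gap: 0.0249
grip_force: 59.1
```

Gripped: the gap is 25 mm and the force is low. Now straight up.

Request:
step_arm --pt "0 0 5 0 0 0 -1" --pt "0 0 10 0 0 0 -1" --pt "0 0 10 0 0 0 -1" --pt "0 0 15 0 0 0 -1" --pt "0 0 15 0 0 0 -1"

```text
clock: 3.45
tcp_pos: [0.5384, 0.2942, 0.3037]
orientation: [0.0, 0.104, 0.995, 0.0]
wrist_force: [1.0, -0.2, -0.8]
finger_gap: 0.0248
grip_force: 58.9
```

Request:
step_arm --pt "0 0 15 0 0 0 -1" --pt "0 0 15 0 0 0 -1" --pt "0 0 15 0 0 0 -1" --pt "0 0 0 0 0 0 -1" --pt "0 0 0 0 0 0 -1"

```text
clock: 3.95
tcp_pos: [0.5387, 0.2944, 0.3478]
orientation: [0.001, 0.104, 0.995, 0.0]
wrist_force: [-0.1, 0.5, -2.6]
finger_gap: 0.0255
grip_force: 59.0
```

```bash
python3 - <<'E'
from h import *
s=get_state();print(s['joint_pos'].round(4),s['tcp_pos'].round(4),s['orientation'].round(4),s['wrist_force'])
d=shot('scene','s4.png')
cv2.imwrite('pics/c4.png',cv2.resize(d['image'][0:260,60:320],(520,520))[:,:,::-1])
E
```

```text
[0.3694 0.4005 0.455  1.6239 0.     0.5771] [0.5387 0.2944 0.3478] [6.000e-04 1.037e-01 9.946e-01 3.000e-04] [-0.13312159  0.45213584 -2.5914975 ]
```

View pics/c4.png

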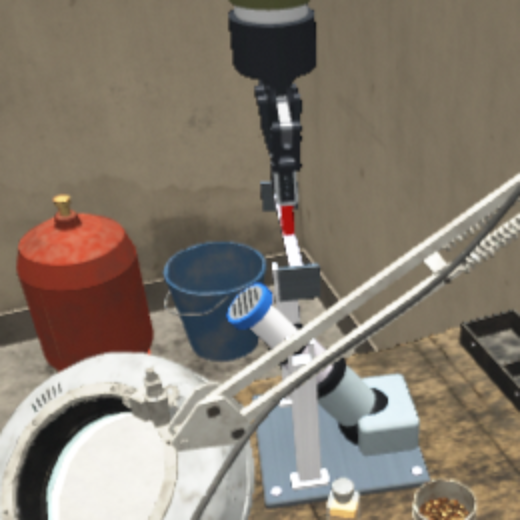

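The bar is level in the gripper and clear of the brackets and cap. I'll move it to the robot's side of the base, checking first that the spot is clear.

Request:
step_arm --pt "-36 9 0 0 0 0 -1" --pt "-36 9 0 0 0 0 -1" --pt "-36 9 0 0 0 0 -1" --pt "-34 9 0 0 0 0 -1" --pt "0 0 0 0 0 0 -1"

```text
clock: 4.5
tcp_pos: [0.3921, 0.3307, 0.3475]
orientation: [-0.001, 0.102, 0.995, -0.0]
wrist_force: [0.0, -0.0, -2.1]
finger_gap: 0.0254
grip_force: 59.2
```

```bash
python3 - <<'E'
from h import *
s=get_state();print(s['joint_pos'].round(4),s['tcp_pos'].round(4),s['wrist_force'])
d=shot('scene','s5.png');e=shot('top','t5.png')
P=pts(d);
for z,D in(('scene',d),('top',e)):
  P=pts(D); m=(P[...,0]>.26)&(P[...,0]<.46)&(P[...,1]>.2)&(P[...,1]<.45)&(P[...,2]<.1)
  print(z,m.sum(),np.percentile(P[m][:,2],[1,50,99]).round(3) if m.any() else '')
# footprint in old top picture
i=cv2.imread('pics/t1.png')
c=np.array([.396,.33]);X=np.array([.9772,-.2122]);Y=np.array([.2122,.9772])
q=np.array([proj(e,[*(c+a*X*.02+b*Y*.095),0]) for a,b in((1,1),(1,-1),(-1,-1),(-1,1))])
i=cv2.polylines(i,[q.round().astype(int)],True,(0,255,0),1)
cv2.imwrite('pics/c5.png',np.hstack([cv2.resize(i[170:350,140:320],(400,400)),cv2.resize(cv2.imread('pics/s5.png')[:260,:260],(400,400))]))
E
```

```text
[5.435e-01 1.874e-01 1.629e-01 1.548e+00 1.000e-03 7.475e-01] [0.3921 0.3307 0.3475] [ 0.02346415 -0.04405575 -2.14715209]
scene 88 [-0.004 -0.001  0.002]
top 3413 [-0.005 -0.     0.005]
```

View pics/c5.png

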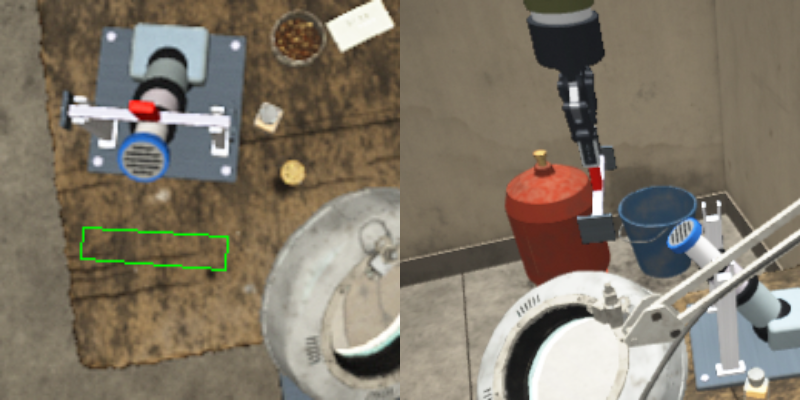

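The footprint (green, 80–230, 228–270) lies on flat, clear bench off the base, and the lamp is to its right. Lowering.

Request:
step_arm --pt "4 0 -30 0 0 0 -1" --pt "0 0 -35 0 0 0 -1" --pt "0 0 -35 0 0 0 -1" --pt "0 0 -35 0 0 0 -1" --pt "0 0 -35 0 0 0 -1"

```text
clock: 5.1
tcp_pos: [0.4013, 0.3297, 0.1752]
orientation: [-0.0, 0.104, 0.995, -0.0]
wrist_force: [1.1, 0.2, -1.6]
finger_gap: 0.0256
grip_force: 59.3
```

Request:
step_arm --pt "0 0 -35 0 0 0 -1" --pt "0 0 -35 0 0 0 -1" --pt "0 0 -25 0 0 0 -1" --pt "0 0 -5 0 0 0 -1" --pt "0 0 -5 0 0 0 -1"

```text
clock: 5.6
tcp_pos: [0.4008, 0.3299, 0.0717]
orientation: [-0.0, 0.104, 0.995, -0.0]
wrist_force: [-0.2, -0.2, -0.9]
finger_gap: 0.0252
grip_force: 59.1
```

Request:
step_arm --pt "0 0 0 0 0 0 -1" --pt "0 0 -4 0 0 0 -1" --pt "0 0 -3 0 0 0 -1" --pt "0 0 0 0 0 0 -1"

```text
clock: 6.0
tcp_pos: [0.4005, 0.3304, 0.0656]
orientation: [0.0, 0.104, 0.995, 0.0]
wrist_force: [-0.8, -0.2, -1.7]
finger_gap: 0.0252
grip_force: 59.2
```

Request:
step_arm --pt "0 0 -2 0 0 0 -1" --pt "0 0 0 0 0 0 -1" --pt "0 0 -1 0 0 0 -1" --pt "0 0 0 0 0 0 -1"

```text
clock: 6.4
tcp_pos: [0.4003, 0.3303, 0.0623]
orientation: [-0.0, 0.104, 0.995, 0.0]
wrist_force: [-0.7, 0.6, -2.6]
finger_gap: 0.0255
grip_force: 59.2
```

Request:
step_arm --pt "0 0 -1 0 0 0 -1" --pt "0 0 0 0 0 0 -1"

```text
clock: 6.6
tcp_pos: [0.4004, 0.3304, 0.0616]
orientation: [0.0, 0.104, 0.995, 0.0]
wrist_force: [-0.5, -1.2, 1.5]
finger_gap: 0.0249
grip_force: 59.7
```

The wrist force has changed sign, so the plates are on the bench. Release and rise.

Request:
step_arm --pt "0 0 -0.5 0 0 0 -1" --pt "0 0 0 0 0 0 0" --pt "0 0 0 0 0 0 0.3" --pt "0 0 0 0 0 0 0.3"

```text
clock: 7.0
tcp_pos: [0.4004, 0.3303, 0.0607]
orientation: [0.0, 0.104, 0.995, 0.0]
wrist_force: [-0.0, -0.4, 0.6]
finger_gap: 0.0556
grip_force: 0.0
```

Request:
step_arm --pt "0 0 10 0 0 0 0.3" --pt "0 0 25 0 0 0 0.3" --pt "0 0 35 0 0 0 0.3" --pt "0 0 45 0 0 0 0.3" --pt "0 0 45 0 0 0 0.3"

```text
clock: 7.5
tcp_pos: [0.3999, 0.33, 0.2228]
orientation: [-0.0, 0.104, 0.995, -0.0]
wrist_force: [2.0, 0.4, 0.2]
finger_gap: 0.0557
grip_force: 0.0
```

Request:
step_arm --pt "0 0 45 0 0 0 -1" --pt "0 0 45 0 0 0 -1" --pt "0 0 0 0 0 0 -1" --pt "0 0 0 0 0 0 -1" --pt "0 0 0 0 0 0 -1"

```text
clock: 8.0
tcp_pos: [0.3998, 0.33, 0.31]
orientation: [-0.001, 0.104, 0.995, -0.0]
wrist_force: [0.0, 0.1, -0.3]
finger_gap: 0.0001
grip_force: 0.0
```

```bash
python3 - <<'E'
from h import *
s=get_state();print(s['joint_pos'].round(4),s['tcp_pos'].round(4),s['wrist_force'],s['finger_gap'])
d=shot('scene','s6.png')
cv2.imwrite('pics/c6.png',cv2.resize(d['image'][40:290,60:310],(500,500))[:,:,::-1])
E
```

```text
[5.3510e-01 1.9350e-01 7.9600e-02 1.4583e+00 1.0000e-04 7.4270e-01] [0.3998 0.33   0.31  ] [ 0.02458858  0.08865226 -0.32528339] 7.662031156462628e-05
```

View pics/c6.png

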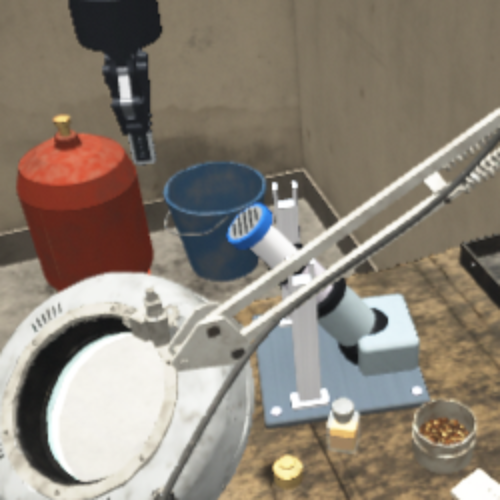

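The bar is hidden behind the lamp in this view, so I'll check it from the top later. The tubes are unchanged, with the cap at (250,225). I'll bring the shut fingers over the cap face.

Request:
step_arm --pt "40 -11 0 0 0 0 -1" --pt "40 -10 0 0 0 0 -1" --pt "0 0 -30 0 0 0 -1" --pt "0 0 -30 0 0 0 -1" --pt "0 0 0 0 0 0 -1"

```text
clock: 8.55
tcp_pos: [0.4774, 0.3076, 0.2447]
orientation: [-0.005, 0.104, 0.995, -0.003]
wrist_force: [-1.2, -0.3, -0.7]
finger_gap: 0.0
grip_force: 0.0
```

Request:
step_arm --pt "5.6 -1.2 -8.2 0 0 0 -1" --pt "5.6 -1.2 -8.2 0 0 0 -1" --pt "2.8 -0.6 -4.1 0 0 0 -1" --pt "0 0 0 0 0 0 -1"

```text
clock: 8.95
tcp_pos: [0.495, 0.3064, 0.2306]
orientation: [0.0, 0.104, 0.995, 0.0]
wrist_force: [-0.4, 0.4, -0.2]
finger_gap: 0.0001
grip_force: 0.0
```

```bash
python3 - <<'E'
from h import *
s=get_state();print(s['joint_pos'].round(4),s['tcp_pos'].round(4),s['wrist_force'],s['finger_gap'])
d=shot('scene','s7.png')
cv2.imwrite('pics/c7.png',cv2.resize(d['image'][60:210,120:270],(600,600),interpolation=cv2.INTER_CUBIC)[:,:,::-1])
E
```

```text
[0.4164 0.3266 0.063  1.3062 0.     0.6242] [0.495  0.3064 0.2306] [-0.39309733  0.43296947 -0.15279969] 8.513203749373704e-05
```

View pics/c7.png

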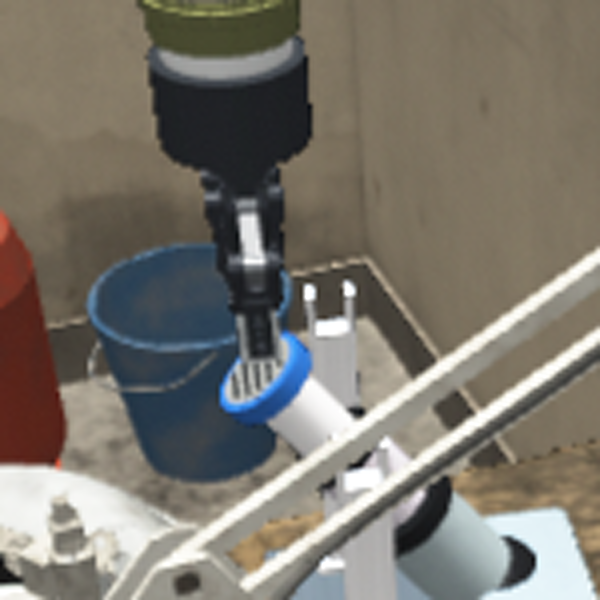

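The fingertips (255,355) are on the upper half of the cap face. I'll shift a little towards its centre and push along the axis.

Request:
step_arm --pt "-8 2 0 0 0 0 -1" --pt "5.6 -1.2 -8.2 0 0 0 -1" --pt "5.6 -1.2 -8.2 0 0 0 -1" --pt "5.6 -1.2 -8.2 0 0 0 -1"

```text
clock: 9.4
tcp_pos: [0.5034, 0.305, 0.2053]
orientation: [0.0, 0.103, 0.995, 0.0]
wrist_force: [-1.8, 0.9, 2.2]
finger_gap: -0.0003
grip_force: 1.7
```

Request:
step_arm --pt "5.6 -1.2 -8.2 0 0 0 -1" --pt "5.6 -1.2 -8.2 0 0 0 -1" --pt "5.6 -1.2 -8.2 0 0 0 -1"

```text
clock: 9.7
tcp_pos: [0.5204, 0.3012, 0.1805]
orientation: [-0.0, 0.104, 0.995, 0.0]
wrist_force: [-3.9, 1.7, 7.9]
finger_gap: -0.0001
grip_force: 4.4
```

```bash
cat >> h.py <<'E'
def local(p):
    o=np.array([.5917,.2847]);X=np.array([.9772,-.2122]);Y=np.array([.2122,.9772]);p=np.asarray(p)
    return np.stack([(p[...,:2]-o)@X,(p[...,:2]-o)@Y,p[...,2]],-1)*1000
def cap():
    s=get_state();print('tcp loc',local(s['tcp_pos']).round(1),s['wrist_force'].round(1))
    d=read_camera('scene');P,H,S,V=masks(d);L=local(P);np.savez('scene.npz',**d)
    s=(L-[30,0,35])@np.array([-.574,0,.819]);r=np.abs((L-[30,0,35])@np.array([.819,0,.574]))
    b=(abs(L[...,1])<35)&(r<35)&(H>98)&(H<120)&(S>120)&(s>90)
    print('cap s',b.sum(),np.percentile(s[b],[2,50,90,98]).round(1)); return d
E
python3 -c "
from h import *
cap()"
```

```text
tcp loc [-73.2   1.  180.5] [-3.9  1.7  7.9]
cap s 26 [166.9 173.3 174.2 174.6]
```

Now about 9 N: the inner tube is home and the middle tube is sliding, with s ≈ 174 and home at 129. Keep on.

Request:
step_arm --pt "5.6 -1.2 -8.2 0 0 0 -1" --pt "5.6 -1.2 -8.2 0 0 0 -1" --pt "5.6 -1.2 -8.2 0 0 0 -1"

```text
clock: 10.05
tcp_pos: [0.5367, 0.2975, 0.1565]
orientation: [-0.0, 0.104, 0.995, 0.0]
wrist_force: [-3.7, 0.6, 7.6]
finger_gap: -0.0001
grip_force: 4.5
```

Request:
step_arm --pt "2.8 -0.6 -4.1 0 0 0 -1" --pt "1.7 -0.4 -2.5 0 0 0 -1" --pt "0 0 0 0 0 0 -1"

```text
clock: 10.35
tcp_pos: [0.5415, 0.2964, 0.1494]
orientation: [-0.0, 0.104, 0.995, 0.0]
wrist_force: [-0.8, 1.6, 2.9]
finger_gap: -0.0005
grip_force: 1.6
```

```bash
python3 -c "
from h import *
cap()"
```

```text
tcp loc [-51.5   0.8 149.4] [-0.8  1.6  2.9]
cap s 32 [125.6 134.7 136.5 137.9]
```

About 8 mm to go, so smaller steps now, watching the force.

Request:
step_arm --pt "1.7 -0.4 -2.5 0 0 0 -1" --pt "1.1 -0.2 -1.6 0 0 0 -1" --pt "0 0 0 0 0 0 -1"

```text
clock: 10.7
tcp_pos: [0.544, 0.2958, 0.1457]
orientation: [-0.0, 0.104, 0.995, 0.0]
wrist_force: [-2.6, 2.0, 4.2]
finger_gap: -0.0
grip_force: 2.5
```

Request:
step_arm --pt "1.1 -0.2 -1.6 0 0 0 -1" --pt "0 0 0 0 0 0 -1"

```text
clock: 10.9
tcp_pos: [0.5451, 0.2956, 0.1442]
orientation: [-0.0, 0.104, 0.995, 0.0]
wrist_force: [-2.3, 1.3, 5.6]
finger_gap: -0.0003
grip_force: 2.9
```

Request:
step_arm --pt "0.6 -0.1 -0.8 0 0 0 -1" --pt "0 0 0 0 0 0 -1"

```text
clock: 11.1
tcp_pos: [0.5452, 0.2956, 0.144]
orientation: [-0.0, 0.104, 0.995, 0.0]
wrist_force: [-5.6, 0.8, 8.7]
finger_gap: -0.0002
grip_force: 5.1
```

```bash
python3 -c "
from h import *
cap()"
```

```text
tcp loc [-47.8   0.8 144. ] [-5.6  0.8  8.7]
cap s 19 [113.1 128.9 129.6 130.1]
```

Request:
step_arm --pt "1.1 -0.2 -1.6 0 0 0 -1" --pt "0 0 0 0 0 0 -1"

```text
clock: 11.35
tcp_pos: [0.5454, 0.2956, 0.1438]
orientation: [-0.001, 0.103, 0.995, 0.0]
wrist_force: [-10.2, 1.0, 17.2]
finger_gap: 0.0001
grip_force: 9.9
```

Request:
step_arm --pt "0.6 -0.1 -0.8 0 0 0 -1" --pt "0 0 0 0 0 0 -1"

```text
clock: 11.55
tcp_pos: [0.5454, 0.2956, 0.1437]
orientation: [-0.001, 0.103, 0.995, 0.001]
wrist_force: [-12.2, 0.7, 21.8]
finger_gap: -0.0007
grip_force: 12.4
```

A hard stop at 25 N with no travel, so both tubes are home. Back off along the axis, rise and check everything.

Request:
step_arm --pt "-5.6 1.2 8.2 0 0 0 -1" --pt "-11 2.4 16.4 0 0 0 -1" --pt "-17 4 25 0 0 0 -1" --pt "-17 4 30 0 0 0 -1" --pt "-10 4 40 0 0 0 -1"

```text
clock: 12.05
tcp_pos: [0.4846, 0.3103, 0.2605]
orientation: [-0.002, 0.104, 0.995, -0.001]
wrist_force: [0.3, 1.0, -0.3]
finger_gap: 0.0005
grip_force: 0.0
```

Request:
step_arm --pt "-20 15 40 0 0 0 -1" --pt "-34 22 10 0 0 0 -1" --pt "-34 22 0 0 0 0 -1" --pt "-34 22 0 0 0 0 -1" --pt "-34 22 0 0 0 0 -1"

```text
clock: 12.55
tcp_pos: [0.3294, 0.4143, 0.3111]
orientation: [0.0, 0.104, 0.995, 0.0]
wrist_force: [-0.3, 0.7, -0.1]
finger_gap: 0.0002
grip_force: 0.0
```

Request:
step_arm --pt "-34 22 0 0 0 0 -1" --pt "-34 22 0 0 0 0 -1" --pt "-34 22 0 0 0 0 -1" --pt "-34 22 0 0 0 0 -1" --pt "0 0 0 0 0 0 -1"

```text
clock: 13.05
tcp_pos: [0.191, 0.5035, 0.3109]
orientation: [-0.0, 0.101, 0.995, 0.0]
wrist_force: [-0.2, 0.9, 0.1]
finger_gap: -0.0001
grip_force: 0.0
```

```bash
python3 - <<'E'
from h import *
d=cap();e=shot('top','t9.png')
cv2.imwrite('pics/c9.png',np.hstack([cv2.resize(e['image'][170:350,140:320],(400,400)),cv2.resize(d['image'][100:300,130:330],(400,400))])[:,:,::-1])
P,H,S,V=masks(e);L=local(P)
b=(abs(L[...,1])<130)&(L[...,0]<-130)&(L[...,0]>-260)&(L[...,2]>.008*1000)&(L[...,2]<130)
print('bar',b.sum(),np.percentile(L[b],[1,50,99],axis=0).round(1).tolist())
E
```

```text
tcp loc [-438.   128.7  310.9] [-0.2  0.9  0.1]
cap s 19 [114.3 128.3 129.8 130.3]
bar 360 [[-210.8, -91.2, 14.4], [-192.8, 1.0, 24.8], [-174.7, 97.7, 99.3]]
```

View pics/c9.png

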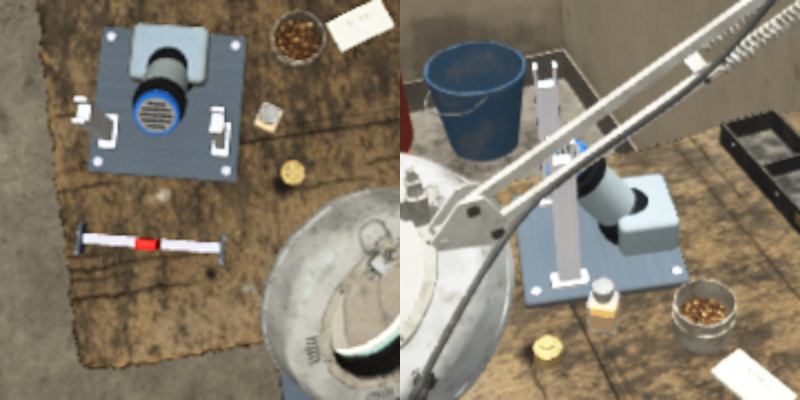

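The bar stands upright on clear bench (crop 80–225, 240), with its grip top at 98 mm. The cap is home (158,110; s ≈ 129.5), and the vial, weight and tin are where they were.

```bash
python3 -c "
from workcell import *
print(hand_in())"
```

```text
the job is handed in; nothing more can be done
None
```

I handed the job in at about 13 s: the stop bar stands upright on clear bench off the base, both tubes are pushed fully home (inner first), and the weight, vial and tin stand where they were.

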